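Close up the sample case

ROBOT

A 6-joint arm with a two-finger parallel gripper is mounted at the origin on a cart in front of the work surface, level with it; the furniture and walls round the work are solid. World frame = base frame: x ahead of the robot, y to its left, z up, the work surface at z = 0. Lengths are in m, angles in rad, forces in N, time in s.
With the tool pointing down it reaches from about 0.325 to 0.775 m from the base axis. Payload 5.5 kg.
Tool frame: the origin (TCP) lies at the very end of the fingers, on their centre line; the grasp point (between the pads) lies 19 mm behind it; z points along the fingers, y is the line along which they close (so a half turn about z gives the same grasp; the last joint's range is limited). The gripper opens to 85 mm and grips with 20 to 120 N. Pads are 22 mm wide; open, the fingers measure 114 mm over their backs; the gripper's body (76 mm by 85 mm) begins 54 mm behind the grasp point. The pads swing forward as they close: fully open they stand 13 mm farther back than shut.
Start: joints at [-1.19, 0.091, 1.231, -0, 1.82, -0.057], TCP at [0.254, -0.543, 0.231] pointing down, gripper open.
Joint ranges: [-2.87, 2.87], [-0.86, 2.18], [0.17, 2.46], [-1.51, 4.65], [0.06, 2.69], [-2.65, 2.65]. Speed limits (rad/s): [2.57, 2.57, 3.01, 3.14, 3.14, 3.14].

INTERFACE

Orientations are given as a unit quaternion [x, y, z, w].
In Python, from rig import get_state, read_camera, calibration, finish_job gives the robot as it stands.
- The arm moves only by the tool servo_tool, never from a script. Its argument "series" is a list of rows, each an object with "delta_pos": the shift along the tool's x, y, z scaled (see below), a list of three; "rotation": the turn, a rotation vector about the tool's x, y, z scaled (see below), a list of three; "grip": the opening, from -1 (shut) to 1 (fully open). In form: [{"delta_pos": [dx, dy, dz], "rotation": [rx, ry, rz], "grip": grip}, ...]. A call has 1 to 20 rows; each row shifts and turns the commanded pose from where the row before left it, along the tool's axes as they then stand; what a row does not reach is not made up. The controller multiplies each number of a shift by 20 mm and each number of a turn by 4 degrees. A row lasts 1/12 s, in which the tool goes at most 41.7 mm and 7.16 degrees, less where a joint would pass 70% of its speed; a pose out of reach is approached as far as the arm can. A call with a number of a shift or a turn outside -1 to 1 is refused whole. A call with a gripper value outside its range is refused whole. The fingers move at their own pace and stop on an object; "squeeze" is the grip in N (left out, the last holds). Time passes only in rows, so rows that do not move let the fingers close. It gives the time, the measured TCP pose, the force, the opening and the grip force at its end, in the units of the state.
- get_state(): the state, without advancing time (a new reading comes with each control period).
- read_camera(name): name is "scene" or "top" or "wrist"; returns the picture (420x560x3 uint8, red, green, blue); there is no depth.
- calibration(name): a dict with "mtx" (3x3 intrinsics, pixels), "eye" and "attitude" of the camera in the world. Camera axes: x right, y up, looking along -z (the intrinsics and any distortion apply to the point x, -y, -z); pixel columns grow to the right and rows downward; lengths in m; the calibration is good to about 2 mm. A picture is of the moment at which its call begins: read the wrist's pose just before it. calibration takes no time and is no camera call; for the wrist camera it gives the pose at the moment of the call.
- finish_job(): hands the job in; it is judged then, once.
The state is a dict: "time": time; "joint_positions": joint angles; "dq": joint speeds; "tau": joint torques, N m; "ee_pos": TCP position; "orientation": TCP orientation; "ft_force": force on the tool from outside, world axes, zero at the start; "moment": the same for the moment, N m; "gripper_width": finger opening in m; "grasp_force": force on a finger pad.
Only numpy, scipy, OpenCV 4.12 (cv2) and the standard library are available. Lean on these libraries where they do the work, as an engineer would, in place of code of your own. Each camera call takes 0.05 s, during which the arm holds its last target. There are 200 camera calls.

TASK

The sample case on the bench has been left open, so close it up with your fingertips only: first push the orange inner flap down until it lies flat over the vials, and only then push the blue lid over until it is fully shut on top. Just push, without picking up the case or sliding it along the bench, and leave the two bottles and the beaker around it where they stand.

Things in the scene. Friction and masses are not known exactly. Their poses are not given: they have to be found in the camera images.
- case: Grey open-topped sample case, 160 (its x) x 200 (its y) x 85 mm high, walls 6 mm, 2.1 to 3.3 kg, loose on the bench. Origin: centre of its underside, z up. The lid is hinged on its +y rim (robot's left), the flap just inside its -y wall (robot's right). Its x axis starts within 0.3 rad of the robot's forward direction. Its contents are fixed; the vials under the flap end 51 mm above the bench.
- lid (a joint): Hinge of the blue lid, rad: 0 = shut flat on the rim, 1.57 = upright, 1.9 = stop, leaning outward. Starts 1.6 to 1.8. Friction 0.42 N m: it stays where it is left and must be pushed all the way down. Lid 160 x 200 mm, 18 mm thick; shut, its outer face is 103 mm above the bench. Upright, the outer face looks to the case's +y: push it there toward -y and follow it down.
- lid_hinge (a point): Middle of the lid's hinge line (which runs along the case's x), in the plane of the case's rim, 100 mm to +y of the case's centre line and 85 mm above the bench. The lid's underside lies in the plane through this line and its outer face 18 mm beyond.
- lid_edge (a point): Middle of the lid's free edge, on the outer face: 200 mm from the hinge line along the lid, 18 mm off in the direction of the outer face.
- flap (a joint): Hinge of the orange inner flap, rad: 0 = flat over the vials, 1.57 = upright, 1.62 = stop. Starts 1.3 to 1.6. Friction 0.09 N m: it stays where it is left and must be pushed all the way down. Flap 140 mm along the case's x, reaching 101 mm from the hinge, 4 mm thick with a 6 mm bead on its free edge. Push its -y face toward +y and follow it down.
- flap_hinge (a point): Middle of the flap's hinge line (along the case's x), in the flap's mid-plane, 88 mm to -y of the case's centre line and 64 mm above the bench, 21 mm below the rim.
- flap_edge (a point): Middle of the flap's free edge, in its mid-plane, 100 mm from the hinge line.
- blue_bottle: Small clear bottle with a blue cap, diameter 56 mm, 108 mm high, standing loose to the right of the case (its -y side). Origin: centre of its underside, z up. To be left alone.
- amber_bottle: Small amber bottle with a black cap, diameter 60 mm, 122 mm high, standing loose to the left of the case (its +y side). Origin: centre of its underside, z up. To be left alone.
- beaker: Small clear beaker, diameter 45 mm, 56 mm high, standing loose to the right of the case (its -y side), toward the robot. Origin: centre of its underside, z up. To be left alone.

How it is judged:
By the outcome, as a careful person would: the job done as asked, in the order asked, and still so for the second after the job is handed in, with the robot touching nothing.
It also fails if it takes over 58 s, if anything falls off the work surface, if the arm or the gripper's body presses on something with over 40 N, if the wrist force passes 120 N, or if a joint passes its speed limit or range.

## Working session

There is one attempt and no reset: what is moved stays moved. The work goes in short steps, Python scripts to look and compute and a tool call to move; the robot and the scene stay as the last step left them, time stands still between calls to the robot, and variables do not carry over. Pictures are saved under pics/ and viewed, at most 10 in all, crops included, and the job is handed in when it is done.

Besides the shell and the picture viewer there is one more tool, called after "Request:" as a command line: name --argument value ..., lists and objects as JSON in quotes. servo_tool: Moves the arm, as the interface text tells. Shifts and turns lie within -1 to 1; 1 stands for 20 mm of shift or 4 degrees of turn. Its arguments: {"type":"object","properties":{"series":{"type":"array","items":{"type":"object","properties":{"delta_pos":{"type":"array","items":{"type":"number","minimum":-1,"maximum":1}},"rotation":{"type":"array","items":{"type":"number","minimum":-1,"maximum":1}},"grip":{"type":"number"}}}},"squeeze":{"type":"number"}},"required":["series"]}

```bash
mkdir -p pics; python3 - <<'E'
from rig import *
import cv2
for n in ("scene","top"):
    cv2.imwrite(f"pics/{n}0.png",read_camera(n)[:,:,::-1]); print(n,calibration(n))
s=get_state();print(s)
E
```

```text
scene {'mtx': array([[440.66780204,   0.        , 275.52442674],
       [  0.        , 440.66780204, 211.56256099],
       [  0.        ,   0.        ,   1.        ]]), 'eye': array([0.01408645, 0.65144907, 0.80818677]), 'attitude': array([-0.11584844,  0.37598834,  0.87103107, -0.29413734])}
top {'mtx': array([[409.69542257,   0.        , 279.65032173],
       [  0.        , 409.69542257, 210.84999819],
       [  0.        ,   0.        ,   1.        ]]), 'eye': array([0.36137488, 0.04581861, 1.04366586]), 'attitude': array([ 0.04498969, -0.04124261, -0.70320128,  0.70836638])}
{'time': 0.1, 'joint_positions': array([-1.18970462e+00,  9.18180762e-02,  1.23177388e+00,  1.49056545e-05,
        1.81978202e+00, -5.66826902e-02]), 'dq': array([ 1.07177872e-03, -1.73126057e-03, -1.28987441e-03,  2.74918735e-04,
        6.00062702e-04, -1.34570280e-05]), 'tau': array([ 3.46762215e-03, -4.60215139e+01, -4.19218934e+01, -7.25111499e-05,
        1.06368220e-02,  8.26396956e-06]), 'ee_pos': array([ 0.25427545, -0.54318387,  0.23023852]), 'orientation': array([ 9.76138907e-01,  2.17145209e-01, -1.36707040e-04, -8.80138367e-04]), 'ft_force': array([ 0.38267901,  0.42113425, -0.30226058]), 'moment': array([-0.02864937, -0.02415815,  0.06819628]), 'grasp_force': 0.0, 'gripper_width': 0.08537404829359471}
```

View pics/scene0.png

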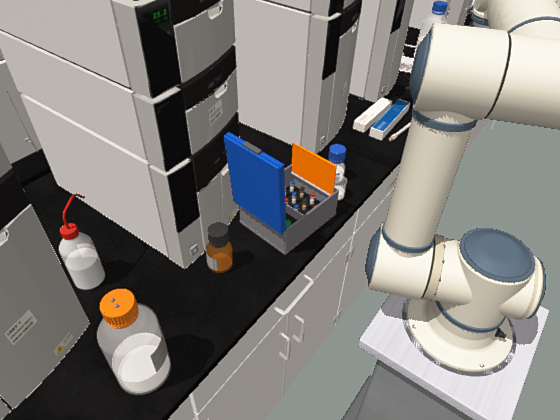

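View pics/top0.png

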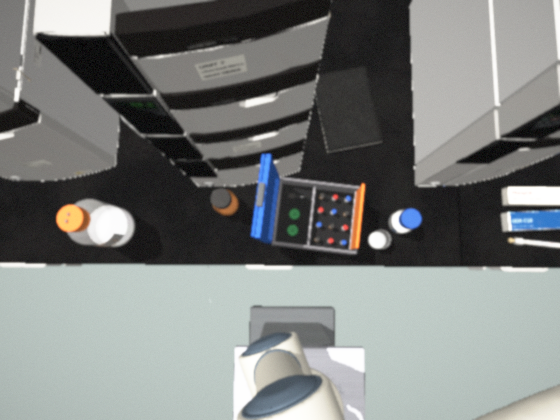

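The scene view shows the lid upright (blue, ~225-285,135-230), the flap (~315,168), and the bottle and beaker close behind it. The top view has the case at (255-365,155-250), amber bottle at (224,201), blue bottle at (405,221) and beaker at (380,240). I'll zoom in to pick corners.

```bash
python3 - <<'E'
import cv2
a=cv2.imread("pics/scene0.png")[125:275,195:365]; b=cv2.imread("pics/top0.png")[145:265,205:430]
cv2.imwrite("pics/s1.png",cv2.resize(a,None,fx=4,fy=4,interpolation=cv2.INTER_CUBIC)[:600])
cv2.imwrite("pics/t1.png",cv2.resize(b,None,fx=3.5,fy=3.5,interpolation=cv2.INTER_CUBIC))
E
```

```text
(no output)
```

View pics/s1.png

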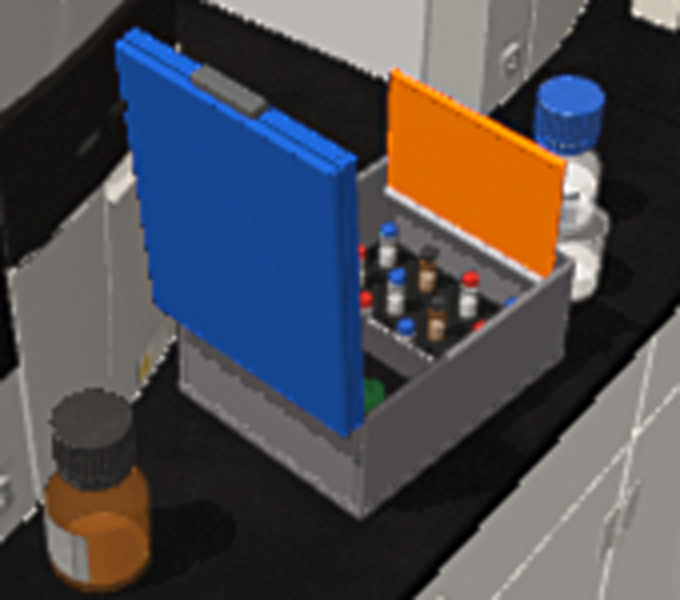

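View pics/t1.png

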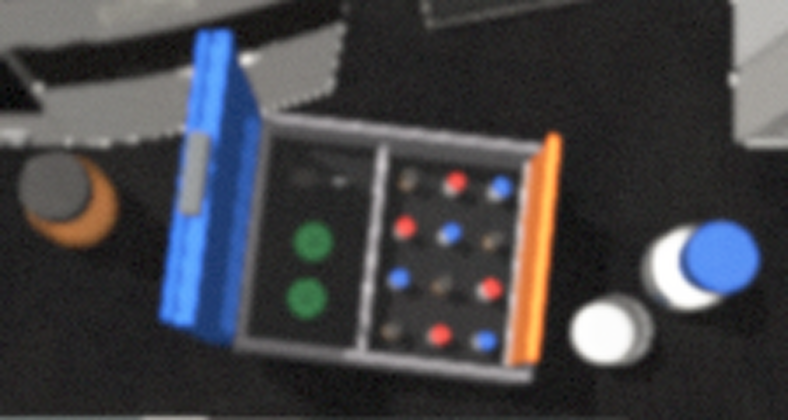

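Picked the corners in crop pixels: case bottom (361,517) and (181,387), lid free edge (118,45) and (342,176), flap edge (392,70) and (565,163) in the scene view, with the matching ones in the top view. Next I'll fit a model to them.

```bash
cat > h.py <<'E'
import numpy as np
from scipy.spatial.transform import Rotation as R
from scipy.optimize import least_squares
from rig import *
def proj(c,P):
    p=R.from_quat(c['attitude']).inv().apply(np.atleast_2d(P)-c['eye'])*[1,-1,-1]
    q=p@c['mtx'].T; return q[:,:2]/q[:,2:]
def case2w(v,P): return R.from_euler('z',v[2]).apply(np.atleast_2d(P))+[v[0],v[1],0]
def lid(x,r,t,a): # along r, off t toward outer
    return [x,.1-r*np.cos(a)+t*np.sin(a),.085+r*np.sin(a)+t*np.cos(a)]
def flap(x,r,a,t=0): # t: off toward -y / up
    return [x,-.088+r*np.cos(a)-t*np.sin(a),.064+r*np.sin(a)+t*np.cos(a)]
E
python3 - <<'E'
from h import *
cs,ct=calibration('scene'),calibration('top')
def model(v):
    l,f=v[3],v[4]
    S=[[-.08,.1,0],[.08,.1,0],[-.08,-.1,.085],[-.08,-.1,0],lid(.08,.2,.018,l),lid(-.08,.2,.018,l),lid(-.08,.2,0,l),lid(.08,.2,0,l),flap(.07,.1,f),flap(-.07,.1,f)]
    T=[[.08,.1,.085],[-.08,.1,.085],[-.08,-.1,.085],lid(.08,.2,.018,l),lid(-.08,.2,.018,l),lid(.08,.2,0,l),lid(-.08,.2,0,l),flap(.07,.1,f),flap(-.07,.1,f)]
    return proj(cs,case2w(v,S)),proj(ct,case2w(v,T))
s=np.array([[361,517],[181,387],[572,262],[563,357],[118,45],[342,176],[355,158],[132,30],[392,70],[565,163]])/4+[195,125]
t=np.array([[265,112],[237,350],[531,380],[200,30],[161,320],[233,30],[195,326],[555,134],[533,362]])/3.5+[205,145]
def res(v):
    a,b=model(v); return np.r_[(a-s).ravel(),(b-t).ravel()]
o=least_squares(res,[.45,0,0,1.7,1.5],loss='soft_l1');v=o.x
print(v.round(4)); print(res(v).reshape(-1,2).round(1).tolist())
np.save('v.npy',v)
for n,h,a,b in (('amber',.122,(92,412),(55,186)),('blue',.108,(570,92),(719,257)),('beaker',.028,(580,270),(612,330))):
    a=np.array(a)/4+[195,125]; b=np.array(b)/3.5+[205,145]
    for fn in (lambda x:proj(cs,[*x,h])[0]-a, lambda x:proj(ct,[*x,h])[0]-b):
        x=least_squares(fn,[.45,0]).x; print(n,x.round(3),'in case',R.from_euler('z',-v[2]).apply([*(x-v[:2]),0]).round(3))
for n,p in dict(flaphinge=[0,-.088,.064],flapedge=flap(0,.1,v[4]),lidedge=lid(0,.2,.018,v[3])).items(): print(n,case2w(v,p).round(3))
E
```

```text
[ 0.4693 -0.0392 -0.1137  1.6538  1.532 ]
[[0.1, -0.0], [-0.5, -0.4], [2.0, -1.5], [0.4, -1.0], [-1.6, -1.7], [-2.1, -1.3], [0.9, -1.5], [1.2, -1.9], [-0.1, -1.2], [0.3, -0.7], [-0.7, -0.0], [-1.0, -1.2], [0.4, 0.7], [-0.5, 0.1], [-0.2, 0.7], [-0.6, 1.0], [-0.4, 0.1], [-0.3, 0.8], [-0.4, -0.4]]
amber [0.502 0.186] in case [0.007 0.228 0.   ]
amber [0.503 0.186] in case [0.008 0.227 0.   ]
blue [ 0.46  -0.248] in case [ 0.015 -0.209  0.   ]
blue [ 0.461 -0.249] in case [ 0.015 -0.209  0.   ]
beaker [ 0.4   -0.178] in case [-0.053 -0.146  0.   ]
beaker [ 0.417 -0.197] in case [-0.034 -0.162  0.   ]
flaphinge [[ 0.459 -0.127  0.064]]
flapedge [[ 0.46  -0.123  0.164]]
lidedge [[0.485 0.094 0.283]]
```

Request:
servo_tool --series '[{"rotation": [0,0,-1],"grip": -1},{"rotation": [0,0,-1],"grip": -1},{"rotation": [0,0,-1],"grip": -1},{"rotation": [0,0,-1],"grip": -1},{"rotation": [0,0,-1],"grip": -1},{"rotation": [0,0,-1],"grip": -1},{"rotation": [0,0,-1],"grip": -1},{"rotation": [0,0,-1],"grip": -1},{"rotation": [0,0,-1],"grip": -1},{"rotation": [0,0,-1],"grip": -1},{"rotation": [0,0,-1],"grip": -1},{"rotation": [0,0,-1],"grip": -1},{"rotation": [0,0,-1],"grip": -1},{"rotation": [0,0,-1],"grip": -1},{"rotation": [0,0,-0.6],"grip": -1},{"grip": -1},{"grip": -1}]'

```text
invalid input at $.series[0]: expected keys delta_pos, rotation, grip
```

Request:
servo_tool --series '[{"delta_pos": [1,0.39,0],"grip": -1},{"delta_pos": [1,0.39,0],"grip": -1},{"delta_pos": [1,0.39,0],"grip": -1},{"delta_pos": [1,0.39,0],"grip": -1},{"delta_pos": [1,0.39,0],"grip": -1},{"delta_pos": [1,0.39,0],"grip": -1},{"delta_pos": [1,0.39,0],"grip": -1},{"delta_pos": [1,0.39,0],"grip": -1},{"delta_pos": [1,0.39,0],"grip": -1},{"delta_pos": [1,0.39,0],"grip": -1},{"delta_pos": [1,0.39,0],"grip": -1},{"delta_pos": [1,0.39,0],"grip": -1},{"delta_pos": [1,0.39,0],"grip": -1},{"delta_pos": [1,0.39,0],"grip": -1},{"delta_pos": [1,0.39,0],"grip": -1},{"delta_pos": [1,0.39,0],"grip": -1},{"delta_pos": [1,0.39,0],"grip": -1},{"delta_pos": [1,0.39,0],"grip": -1},{"grip": -1},{"grip": -1}]'

```text
invalid input at $.series[0]: expected keys delta_pos, rotation, grip
```

```bash
cat >> h.py <<'E'
def where():
    v=np.load('v.npy'); s=get_state(); q=R.from_quat(s['orientation'])
    print('t',round(s['time'],2),'case xyz',R.from_euler('z',-v[2]).apply(s['ee_pos']-[v[0],v[1],0]).round(4),'toolx/case',np.round(R.from_euler('z',-v[2]).apply(q.apply([1,0,0])),3),'F',s['ft_force'].round(1),'q',s['joint_positions'].round(2),s['gripper_width'].round(3))
E
python3 -c "from h import *; where()"
```

```text
Traceback (most recent call last):
  File "h.py", line 15, in where
    print('t',round(s['time'],2),'case xyz',R.from_euler('z',-v[2]).apply(s['ee_pos']-[v[0],v[1],0]).round(4),'toolx/case',np.round(R.from_euler('z',-v[2]).apply(q.apply([1,0,0])),3),'F',s['ft_force'].round(1),'q',s['joint_positions'].round(2),s['gripper_width'].round(3))
                                                                                                                                                                                                                                                    ^^^^^^^^^^^^^^^^^^^^^^^^
AttributeError: 'float' object has no attribute 'round'
```

All keys are required.

Request:
servo_tool --series '[{"delta_pos": [0,0,0],"rotation": [0,0,-1],"grip": -1},{"delta_pos": [0,0,0],"rotation": [0,0,-1],"grip": -1},{"delta_pos": [0,0,0],"rotation": [0,0,-1],"grip": -1},{"delta_pos": [0,0,0],"rotation": [0,0,-1],"grip": -1},{"delta_pos": [0,0,0],"rotation": [0,0,-1],"grip": -1},{"delta_pos": [0,0,0],"rotation": [0,0,-1],"grip": -1},{"delta_pos": [0,0,0],"rotation": [0,0,-1],"grip": -1},{"delta_pos": [0,0,0],"rotation": [0,0,-1],"grip": -1},{"delta_pos": [0,0,0],"rotation": [0,0,-1],"grip": -1},{"delta_pos": [0,0,0],"rotation": [0,0,-1],"grip": -1},{"delta_pos": [0,0,0],"rotation": [0,0,-1],"grip": -1},{"delta_pos": [0,0,0],"rotation": [0,0,-1],"grip": -1},{"delta_pos": [0,0,0],"rotation": [0,0,-1],"grip": -1},{"delta_pos": [0,0,0],"rotation": [0,0,-1],"grip": -1},{"delta_pos": [0,0,0],"rotation": [0,0,-0.6],"grip": -1},{"delta_pos": [0,0,0],"rotation": [0,0,0],"grip": -1}]'

```text
time: 1.43
ee_pos: [0.2543, -0.5433, 0.2306]
orientation: [0.746, 0.666, 0.0, -0.001]
ft_force: [-0.1, 0.2, -0.7]
gripper_width: 0.0005
grasp_force: 0.0
```

```bash
sed -i "s/s\['gripper_width'\].round(3)/s['gripper_width']/" h.py
python3 -c "from h import *; where()"
```

```text
t 1.43 case xyz [-0.1564 -0.5252  0.2306] toolx/case [-0.001  1.     0.001] F [-0.1  0.2 -0.7] q [-1.19  0.09  1.23  0.    1.82 -1.08] 0.00047719787148774515
```

Request:
servo_tool --series '[{"delta_pos": [1,0.39,0],"rotation": [0,0,0],"grip": -1},{"delta_pos": [1,0.39,0],"rotation": [0,0,0],"grip": -1},{"delta_pos": [1,0.39,0],"rotation": [0,0,0],"grip": -1},{"delta_pos": [1,0.39,0],"rotation": [0,0,0],"grip": -1},{"delta_pos": [1,0.39,0],"rotation": [0,0,0],"grip": -1},{"delta_pos": [1,0.39,0],"rotation": [0,0,0],"grip": -1},{"delta_pos": [1,0.39,0],"rotation": [0,0,0],"grip": -1},{"delta_pos": [1,0.39,0],"rotation": [0,0,0],"grip": -1},{"delta_pos": [1,0.39,0],"rotation": [0,0,0],"grip": -1},{"delta_pos": [1,0.39,0],"rotation": [0,0,0],"grip": -1},{"delta_pos": [1,0.39,0],"rotation": [0,0,0],"grip": -1},{"delta_pos": [1,0.39,0],"rotation": [0,0,0],"grip": -1},{"delta_pos": [1,0.39,0],"rotation": [0,0,0],"grip": -1},{"delta_pos": [1,0.39,0],"rotation": [0,0,0],"grip": -1},{"delta_pos": [1,0.39,0],"rotation": [0,0,0],"grip": -1},{"delta_pos": [1,0.39,0],"rotation": [0,0,0],"grip": -1},{"delta_pos": [1,0.39,0],"rotation": [0,0,0],"grip": -1},{"delta_pos": [1,0.39,0],"rotation": [0,0,0],"grip": -1},{"delta_pos": [1,0.39,0],"rotation": [0,0,0],"grip": -1},{"delta_pos": [0.9,0.39,0],"rotation": [0,0,0],"grip": -1}]'

```text
time: 3.1
ee_pos: [0.4548, -0.1645, 0.2311]
orientation: [0.747, 0.665, 0.0, -0.0]
ft_force: [-0.1, 0.5, 0.5]
gripper_width: -0.0001
grasp_force: 0.0
```

Request:
servo_tool --series '[{"delta_pos": [0,0,0.8],"rotation": [0,0,0],"grip": -1},{"delta_pos": [0,0,1],"rotation": [0,0,0],"grip": -1},{"delta_pos": [0,0,1],"rotation": [0,0,0],"grip": -1},{"delta_pos": [0,0,1],"rotation": [0,0,0],"grip": -1},{"delta_pos": [0,0,0.7],"rotation": [0,0,0],"grip": -1},{"delta_pos": [0,0,0],"rotation": [0,0,0],"grip": -1}]'

```text
time: 3.6
ee_pos: [0.4528, -0.1649, 0.1372]
orientation: [0.747, 0.665, -0.001, -0.003]
ft_force: [-0.9, -0.4, -1.3]
gripper_width: -0.0002
grasp_force: 0.0
```

```bash
python3 - <<'E'
from h import *; where()
# TCP (case y,z) following flap: corner at -half=.011 contacts -y face
for a in np.arange(1.5,-.01,-.15):
    _,y,z=flap(0,.07+.015*(1.5-a)/1.5,a,.002); 
    print(round(a,2),round(y-.011,3),round(z,3))
import cv2
cv2.imwrite("pics/s2.png",cv2.resize(read_camera('scene')[125:275,195:365,::-1],None,fx=3,fy=3))
E
```

```text
t 3.6 case xyz [-0.0021 -0.1267  0.1372] toolx/case [0.001 1.    0.002] F [-0.9 -0.4 -1.3] q [-0.42 -0.22  1.7  -0.    1.67 -0.3 ] -0.00018440071187495494
1.5 -0.096 0.134
1.35 -0.085 0.134
1.2 -0.074 0.133
1.05 -0.064 0.13
0.9 -0.053 0.125
0.75 -0.044 0.118
0.6 -0.035 0.11
0.45 -0.027 0.101
0.3 -0.021 0.09
0.15 -0.017 0.078
0.0 -0.014 0.066
```

View pics/s2.png

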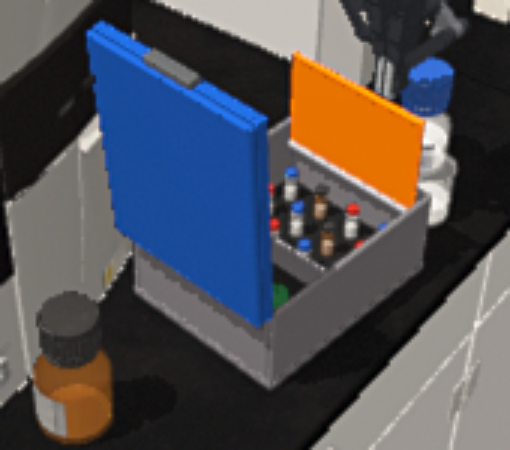

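The picture shows the shut fingertips behind the flap at about (385,75), clear of the bottle. Next I'll sweep the flap down.

Request:
servo_tool --series '[{"delta_pos": [0.8,0,0.1],"rotation": [0,0,0],"grip": -1},{"delta_pos": [0.75,0,0.1],"rotation": [0,0,0],"grip": -1},{"delta_pos": [0.55,0,0],"rotation": [0,0,0],"grip": -1},{"delta_pos": [0.55,0,0.05],"rotation": [0,0,0],"grip": -1},{"delta_pos": [0.5,0,0.15],"rotation": [0,0,0],"grip": -1},{"delta_pos": [0.55,0,0.25],"rotation": [0,0,0],"grip": -1},{"delta_pos": [0.45,0,0.35],"rotation": [0,0,0],"grip": -1},{"delta_pos": [0.45,0,0.4],"rotation": [0,0,0],"grip": -1},{"delta_pos": [0.4,0,0.45],"rotation": [0,0,0],"grip": -1},{"delta_pos": [0.3,0,0.55],"rotation": [0,0,0],"grip": -1},{"delta_pos": [0.2,0,0.6],"rotation": [0,0,0],"grip": -1},{"delta_pos": [0.1,0,0.5],"rotation": [0,0,0],"grip": -1},{"delta_pos": [0,0,0],"rotation": [0,0,0],"grip": -1}]'

```text
time: 4.73
ee_pos: [0.4657, -0.0536, 0.0678]
orientation: [0.746, 0.666, -0.001, -0.002]
ft_force: [-0.2, 0.3, -1.6]
gripper_width: -0.0001
grasp_force: 0.0
```

```bash
python3 -c "from h import *; where()"
```

```text
t 4.73 case xyz [-0.002  -0.0147  0.0678] toolx/case [-0.001  1.     0.001] F [-0.2  0.3 -1.6] q [-0.19 -0.23  1.83  0.    1.55 -0.07] -9.363649178439094e-05
```

Press down in small steps until a force shows.

Request:
servo_tool --series '[{"delta_pos": [0,0,0.1],"rotation": [0,0,0],"grip": -1},{"delta_pos": [0,0,0.05],"rotation": [0,0,0],"grip": -1},{"delta_pos": [0,0,0],"rotation": [0,0,0],"grip": -1}]'

```text
time: 4.98
ee_pos: [0.4674, -0.0547, 0.0685]
orientation: [0.746, 0.666, 0.0, 0.0]
ft_force: [-0.1, -0.3, 0.4]
gripper_width: 0.0001
grasp_force: 0.0
```

```bash
python3 - <<'E'
from h import *; where()
import cv2
cv2.imwrite("pics/s3.png",cv2.resize(read_camera('scene')[125:275,195:365,::-1],None,fx=3,fy=3))
E
```

```text
t 4.98 case xyz [-0.0002 -0.0156  0.0685] toolx/case [0. 1. 0.] F [-0.1 -0.3  0.4] q [-0.19 -0.24  1.83  0.    1.55 -0.07] 0.00010345581350584986
```

View pics/s3.png

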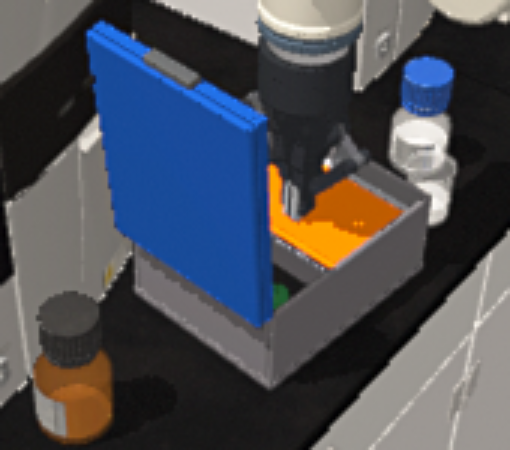

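The flap is down or nearly so, with no force yet. Keep pressing gently.

Request:
servo_tool --series '[{"delta_pos": [0,0,0.1],"rotation": [0,0,0],"grip": -1},{"delta_pos": [0,0,0.1],"rotation": [0,0,0],"grip": -1},{"delta_pos": [0,0,0],"rotation": [0,0,0],"grip": -1},{"delta_pos": [0,0,0],"rotation": [0,0,0],"grip": -1}]'

```text
time: 5.37
ee_pos: [0.4678, -0.0547, 0.0659]
orientation: [0.746, 0.666, 0.001, 0.001]
ft_force: [-2.5, 0.8, 6.9]
gripper_width: -0.0001
grasp_force: 3.4
```

Request:
servo_tool --series '[{"delta_pos": [0,0,0.1],"rotation": [0,0,0],"grip": -1},{"delta_pos": [0,0,0],"rotation": [0,0,0],"grip": -1}]'

```text
time: 5.53
ee_pos: [0.4679, -0.0547, 0.0658]
orientation: [0.746, 0.666, 0.001, 0.001]
ft_force: [-6.0, 1.3, 16.6]
gripper_width: 0.0
grasp_force: 8.2
```

The flap is solid at z = 0.0658 (expected 0.066) with 17 N on it, so it is flat. Now up, over the lid and down on its outer side.

Request:
servo_tool --series '[{"delta_pos": [0,0,-0.5],"rotation": [0,0,0],"grip": -1},{"delta_pos": [0,0,-1],"rotation": [0,0,0],"grip": -1},{"delta_pos": [0,0,-1],"rotation": [0,0,0],"grip": -1},{"delta_pos": [0,0,-1],"rotation": [0,0,0],"grip": -1},{"delta_pos": [0,0,-1],"rotation": [0,0,0],"grip": -1},{"delta_pos": [0,0,-1],"rotation": [0,0,0],"grip": -1},{"delta_pos": [0,0,-1],"rotation": [0,0,0],"grip": -1},{"delta_pos": [0,0,-1],"rotation": [0,0,0],"grip": -1},{"delta_pos": [0,0,-1],"rotation": [0,0,0],"grip": -1},{"delta_pos": [0,0,-1],"rotation": [0,0,0],"grip": -1},{"delta_pos": [0,0,-1],"rotation": [0,0,0],"grip": -1},{"delta_pos": [0,0,-1],"rotation": [0,0,0],"grip": -1},{"delta_pos": [0,0,-1],"rotation": [0,0,0],"grip": -1},{"delta_pos": [0,0,-1],"rotation": [0,0,0],"grip": -1},{"delta_pos": [0,0,0],"rotation": [0,0,0],"grip": -1}]'

```text
time: 6.78
ee_pos: [0.4678, -0.0546, 0.337]
orientation: [0.746, 0.666, 0.002, 0.003]
ft_force: [0.9, -1.3, 1.8]
gripper_width: 0.0001
grasp_force: 0.0
```

```bash
python3 - <<'E'
from h import *; where()
import cv2
cv2.imwrite("pics/s4.png",cv2.resize(read_camera('scene')[75:275,185:365,::-1],None,fx=3,fy=3))
E
```

```text
t 6.78 case xyz [ 2.00e-04 -1.54e-02  3.37e-01] toolx/case [ 0.     1.    -0.001] F [ 0.9 -1.3  1.8] q [-0.19 -0.21  1.33  0.    2.01 -0.07] 6.938566001091692e-05
```

View pics/s4.png

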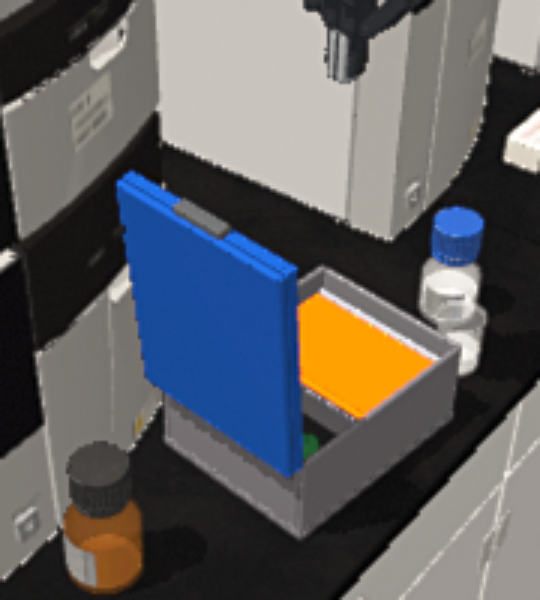

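The flap (orange) now lies flat and the case hasn't moved. Before crossing, I'll check the instrument standing beyond the lid.

```bash
python3 - <<'E'
from h import *
cs,ct=calibration('scene'),calibration('top')
for c,px in ((cs,(185,265)),(cs,(205,245)),(ct,(200,185)),(ct,(250,182)),(ct,(300,172))):
  for z in (0,.3):
    print(px,z,least_squares(lambda x:proj(c,[*x,z])[0]-px,[.45,0]).x.round(3))
print(proj(cs,[[.54,.15,0],[.54,.15,.4]]),proj(ct,[[.54,.15,.4]]))
E
```

```text
(185, 265) 0 [0.568 0.24 ]
(185, 265) 0.3 [0.362 0.393]
(205, 245) 0 [0.574 0.166]
(205, 245) 0.3 [0.366 0.346]
(200, 185) 0 [0.555 0.259]
(200, 185) 0.3 [0.5   0.197]
(250, 182) 0 [0.564 0.129]
(250, 182) 0.3 [0.506 0.105]
(300, 172) 0 [ 0.591 -0.   ]
(300, 172) 0.3 [0.525 0.013]
[[219.83387003 247.59025422]
 [204.84947259 100.42822275]] [[217.87493318 149.10093885]]
```

The instrument's front is at x ≈ 0.56. I'll work 40 mm closer to the robot along the lid for clearance.

Request:
servo_tool --series '[{"delta_pos": [0.5,-1,0],"rotation": [0,0,0],"grip": -1},{"delta_pos": [0.7,-1,0],"rotation": [0,0,0],"grip": -1},{"delta_pos": [1,0,0],"rotation": [0,0,0],"grip": -1},{"delta_pos": [1,0,0],"rotation": [0,0,0],"grip": -1},{"delta_pos": [1,0,0],"rotation": [0,0,0],"grip": -1},{"delta_pos": [1,0,0],"rotation": [0,0,0],"grip": -1},{"delta_pos": [1,0,0],"rotation": [0,0,0],"grip": -1},{"delta_pos": [1,0,0],"rotation": [0,0,0],"grip": -1},{"delta_pos": [1,0,0],"rotation": [0,0,0],"grip": -1},{"delta_pos": [1,0,0],"rotation": [0,0,0],"grip": -1},{"delta_pos": [0,0,0],"rotation": [0,0,0],"grip": -1},{"delta_pos": [0,0,1],"rotation": [0,0,0],"grip": -1},{"delta_pos": [0,0,1],"rotation": [0,0,0],"grip": -1},{"delta_pos": [0,0,1],"rotation": [0,0,0],"grip": -1},{"delta_pos": [0,0,1],"rotation": [0,0,0],"grip": -1},{"delta_pos": [0,0,0.3],"rotation": [0,0,0],"grip": -1},{"delta_pos": [0,0,0],"rotation": [0,0,0],"grip": -1}]'

```text
time: 8.25
ee_pos: [0.4474, 0.1323, 0.2435]
orientation: [0.746, 0.666, -0.002, -0.001]
ft_force: [-0.1, 0.4, 0.2]
gripper_width: -0.0006
grasp_force: 0.0
```

```bash
python3 - <<'E'
from h import *; where()
import cv2
cv2.imwrite("pics/s5.png",cv2.resize(read_camera('scene')[75:275,185:365,::-1],None,fx=3,fy=3))
p=None
for a in np.linspace(1.6,0,17):
    _,y,z=lid(0,.16+.015*(1.6-a)/1.6,.018,a); y+=.011
    print(round(a,2),round(y,3),round(z,3),[] if p is None else np.round([(y-p[0])/.02,(p[1]-z)/.02],2)); p=(y,z)
E
```

```text
t 8.25 case xyz [-0.0412  0.1679  0.2435] toolx/case [ 0.     1.    -0.002] F [-0.1  0.4  0.2] q [ 0.21 -0.26  1.54 -0.    1.87  0.33] -0.0005943726794750947
1.6 0.134 0.244 []
1.5 0.118 0.247 [-0.8  -0.12]
1.4 0.101 0.248 [-0.82 -0.04]
1.3 0.085 0.247 [-0.82  0.04]
1.2 0.068 0.244 [-0.82  0.13]
1.1 0.052 0.24 [-0.81  0.21]
1.0 0.037 0.234 [-0.78  0.29]
0.9 0.022 0.227 [-0.75  0.37]
0.8 0.007 0.218 [-0.72  0.45]
0.7 -0.006 0.207 [-0.67  0.52]
0.6 -0.019 0.195 [-0.62  0.59]
0.5 -0.03 0.182 [-0.56  0.65]
0.4 -0.04 0.168 [-0.49  0.71]
0.3 -0.048 0.153 [-0.42  0.76]
0.2 -0.055 0.137 [-0.35  0.8 ]
0.1 -0.06 0.12 [-0.26  0.84]
0.0 -0.064 0.103 [-0.18  0.86]
```

View pics/s5.png

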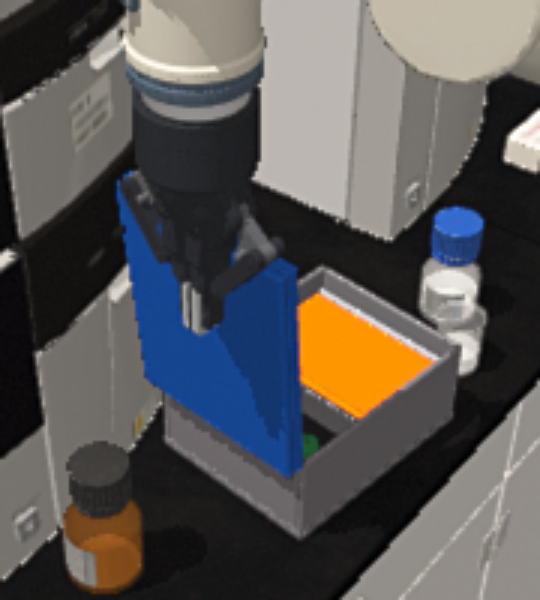

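The fingers stand on the outer side of the lid at (200,310), clear of the amber bottle. Now I'll swing the lid over, gently.

Request:
servo_tool --series '[{"delta_pos": [-0.4,0,-0.3],"rotation": [0,0,0],"grip": -1},{"delta_pos": [-0.4,0,-0.2],"rotation": [0,0,0],"grip": -1},{"delta_pos": [-0.4,0,0],"rotation": [0,0,0],"grip": -1},{"delta_pos": [-0.4,0,0],"rotation": [0,0,0],"grip": -1},{"delta_pos": [-0.4,0,0],"rotation": [0,0,0],"grip": -1},{"delta_pos": [-0.4,0,0],"rotation": [0,0,0],"grip": -1},{"delta_pos": [-0.4,0,0],"rotation": [0,0,0],"grip": -1},{"delta_pos": [-0.4,0,0],"rotation": [0,0,0],"grip": -1},{"delta_pos": [-0.4,0,0.05],"rotation": [0,0,0],"grip": -1},{"delta_pos": [-0.4,0,0.05],"rotation": [0,0,0],"grip": -1},{"delta_pos": [-0.4,0,0.1],"rotation": [0,0,0],"grip": -1},{"delta_pos": [-0.4,0,0.1],"rotation": [0,0,0],"grip": -1},{"delta_pos": [-0.4,0,0.1],"rotation": [0,0,0],"grip": -1},{"delta_pos": [-0.4,0,0.15],"rotation": [0,0,0],"grip": -1},{"delta_pos": [-0.4,0,0.15],"rotation": [0,0,0],"grip": -1},{"delta_pos": [-0.4,0,0.15],"rotation": [0,0,0],"grip": -1},{"delta_pos": [-0.4,0,0.2],"rotation": [0,0,0],"grip": -1}]'

```text
time: 9.72
ee_pos: [0.4328, -0.003, 0.2348]
orientation: [0.746, 0.666, -0.0, -0.0]
ft_force: [1.2, 1.5, 2.0]
gripper_width: -0.0
grasp_force: 1.0
```

```bash
python3 - <<'E'
from h import *; where()
import cv2
cv2.imwrite("pics/s6.png",cv2.resize(read_camera('scene')[75:275,185:365,::-1],None,fx=3,fy=3))
E
```

```text
t 9.72 case xyz [-0.0404  0.0319  0.2348] toolx/case [ 0.  1. -0.] F [1.2 1.5 2. ] q [-0.09 -0.36  1.64 -0.    1.87  0.03] -4.77114009439899e-05
```

View pics/s6.png

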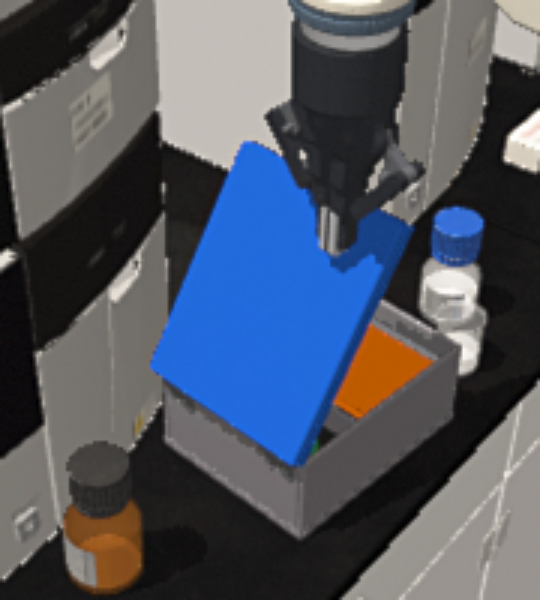

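The lid is at about 1 rad with the fingers at (335,245), and the case hasn't moved. Continue down.

Request:
servo_tool --series '[{"delta_pos": [-0.38,0,0.19],"rotation": [0,0,0],"grip": -1},{"delta_pos": [-0.38,0,0.19],"rotation": [0,0,0],"grip": -1},{"delta_pos": [-0.36,0,0.23],"rotation": [0,0,0],"grip": -1},{"delta_pos": [-0.36,0,0.23],"rotation": [0,0,0],"grip": -1},{"delta_pos": [-0.33,0,0.26],"rotation": [0,0,0],"grip": -1},{"delta_pos": [-0.33,0,0.26],"rotation": [0,0,0],"grip": -1},{"delta_pos": [-0.31,0,0.3],"rotation": [0,0,0],"grip": -1},{"delta_pos": [-0.31,0,0.3],"rotation": [0,0,0],"grip": -1},{"delta_pos": [-0.28,0,0.33],"rotation": [0,0,0],"grip": -1},{"delta_pos": [-0.28,0,0.33],"rotation": [0,0,0],"grip": -1},{"delta_pos": [-0.25,0,0.36],"rotation": [0,0,0],"grip": -1},{"delta_pos": [-0.25,0,0.36],"rotation": [0,0,0],"grip": -1},{"delta_pos": [-0.21,0,0.38],"rotation": [0,0,0],"grip": -1},{"delta_pos": [-0.21,0,0.38],"rotation": [0,0,0],"grip": -1},{"delta_pos": [-0.17,0,0.4],"rotation": [0,0,0],"grip": -1},{"delta_pos": [-0.17,0,0.4],"rotation": [0,0,0],"grip": -1},{"delta_pos": [-0.13,0,0.42],"rotation": [0,0,0],"grip": -1},{"delta_pos": [-0.13,0,0.42],"rotation": [0,0,0],"grip": -1},{"delta_pos": [0,0,0.4],"rotation": [0,0,0],"grip": -1},{"delta_pos": [0,0,0],"rotation": [0,0,0],"grip": -1}]'

```text
time: 11.43
ee_pos: [0.4211, -0.0983, 0.1102]
orientation: [0.746, 0.666, -0.001, -0.001]
ft_force: [-0.2, 0.5, -0.1]
gripper_width: -0.0001
grasp_force: 0.0
```

```bash
python3 -c "from h import *; where()"
```

```text
t 11.43 case xyz [-0.0412 -0.0642  0.1102] toolx/case [0. 1. 0.] F [-0.2  0.5 -0.1] q [-0.31 -0.36  1.86 -0.    1.65 -0.19] -8.870358896296185e-05
```

Request:
servo_tool --series '[{"delta_pos": [0,0,0.15],"rotation": [0,0,0],"grip": -1},{"delta_pos": [0,0,0.15],"rotation": [0,0,0],"grip": -1},{"delta_pos": [0,0,0.1],"rotation": [0,0,0],"grip": -1},{"delta_pos": [0,0,0],"rotation": [0,0,0],"grip": -1},{"delta_pos": [0,0,0],"rotation": [0,0,0],"grip": -1}]'

```text
time: 11.85
ee_pos: [0.422, -0.0983, 0.1046]
orientation: [0.746, 0.666, 0.0, 0.0]
ft_force: [-0.3, 0.1, 0.6]
gripper_width: 0.0
grasp_force: 0.0
```

Request:
servo_tool --series '[{"delta_pos": [0,0,0.1],"rotation": [0,0,0],"grip": -1},{"delta_pos": [0,0,0],"rotation": [0,0,0],"grip": -1}]'

```text
time: 12.02
ee_pos: [0.4223, -0.0984, 0.103]
orientation: [0.746, 0.666, 0.0, 0.0]
ft_force: [-0.1, 0.4, 3.4]
gripper_width: -0.0002
grasp_force: 1.8
```

Request:
servo_tool --series '[{"delta_pos": [0,0,0.1],"rotation": [0,0,0],"grip": -1},{"delta_pos": [0,0,0.05],"rotation": [0,0,0],"grip": -1},{"delta_pos": [0,0,0],"rotation": [0,0,0],"grip": -1},{"delta_pos": [0,0,0],"rotation": [0,0,0],"grip": -1}]'

```text
time: 12.35
ee_pos: [0.4224, -0.0984, 0.1028]
orientation: [0.746, 0.666, 0.001, 0.001]
ft_force: [-6.3, 1.9, 16.2]
gripper_width: 0.0002
grasp_force: 8.3
```

The lid is stopped solid at 0.1028 (shut is 0.103). Lift away and check.

Request:
servo_tool --series '[{"delta_pos": [0,0,-0.4],"rotation": [0,0,0],"grip": -1},{"delta_pos": [0,0,-1],"rotation": [0,0,0],"grip": -1},{"delta_pos": [0,0,-1],"rotation": [0,0,0],"grip": -1},{"delta_pos": [0,0,-1],"rotation": [0,0,0],"grip": -1},{"delta_pos": [0,0,-1],"rotation": [0,0,0],"grip": -1},{"delta_pos": [0,0,-1],"rotation": [0,0,0],"grip": -1},{"delta_pos": [0,0,-1],"rotation": [0,0,0],"grip": -1},{"delta_pos": [0,0,-1],"rotation": [0,0,0],"grip": -1},{"delta_pos": [0,0,0],"rotation": [0,0,0],"grip": -1},{"delta_pos": [0,0,0],"rotation": [0,0,0],"grip": -1}]'

```text
time: 13.18
ee_pos: [0.4224, -0.0985, 0.2483]
orientation: [0.746, 0.666, 0.001, 0.001]
ft_force: [-0.3, -0.5, -1.0]
gripper_width: 0.0001
grasp_force: 0.0
```

```bash
python3 - <<'E'
from h import *; where()
import cv2
im=read_camera('scene')[:,:,::-1].copy(); v=np.load('v.npy')
P=proj(calibration('scene'),case2w(v,[[x,y,z] for z in (.103,0) for x,y in ((-.08,.1),(.08,.1),(-.08,-.1),(.08,-.1))]))
for p in P: cv2.circle(im,tuple(np.round(p).astype(int)),0,(0,255,0),-1)
cv2.imwrite("pics/s7.png",cv2.resize(im[125:275,185:365],None,fx=4,fy=4,interpolation=cv2.INTER_NEAREST))
E
```

```text
t 13.18 case xyz [-0.0399 -0.0642  0.2483] toolx/case [-0.  1. -0.] F [-0.3 -0.5 -1. ] q [-0.31 -0.35  1.61  0.    1.89 -0.19] 0.00012073428101791471
```

View pics/s7.png

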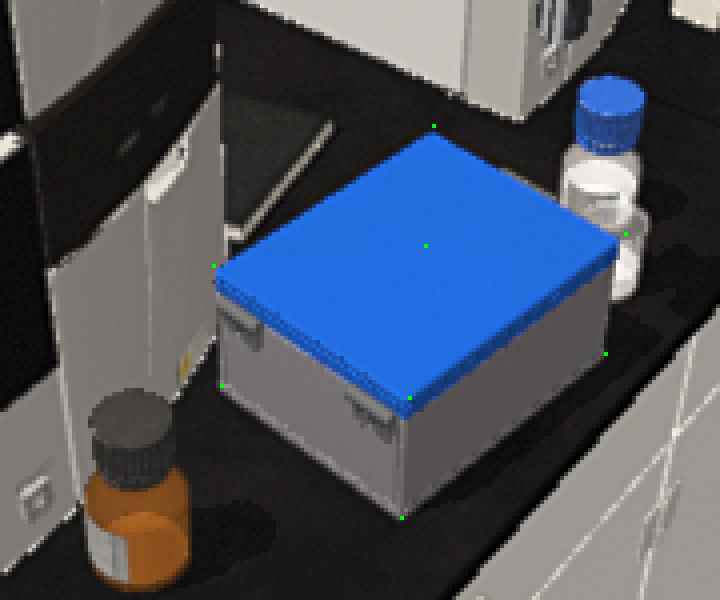

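The lid is shut: its corners at (434,135), (615,240) and (405,405) match the predicted ones within about 2 px, and the case's bottom corners haven't moved. Both bottles and the beaker stand where they did.

```bash
python3 -c "from rig import *; print(finish_job())"
```

```text
the job is handed in; nothing more can be done
None
```

The job is handed in at about 13 s: I pushed the flap flat first, then the lid fully shut, and in the final picture the case, both bottles and the beaker stand where they started.

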